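# Close up the lipstick organizer

## Task

Close up the lipstick organizer on the vanity: first push its slide-out tray with the four lipsticks fully home, then lower the hinged lid gently, without slamming it, until it lies flush over the box. Leave the other toiletries where they are.

Things in the scene. Friction and masses are not known exactly. Their poses are not given: they have to be found in the camera images.
- organizer: Acrylic lipstick organizer, fixed to the counter: a box 150 deep (x) x 170 wide (y) x 100 mm high with clear sides, a frosted back wall and an open front that its tray closes. Origin: centre of its underside. Its own x axis points from the front to the back (hinge) side; own z is up. The tray slides out to its own -x.
- tray (a joint): How far the slide-out tray stands out of the box, in m: 0 = fully home, 0.100 = its stop. Stays where it is left (about 1.5 N to slide). The tray has a frosted upright front panel 158 wide, 6 thick, from 8 to 98 mm above the counter; four silver lipstick tubes 23 mm in diameter, fixed in it, stand in a row 49 mm behind the panel's front face, tops 85 mm above the counter.
- tray_front (a point): Middle of the tray panel's flat front (outer) face, 75 mm above the counter. With the tray home it lies at own (-72, 0, 75) mm in the organizer's frame.
- lid (a joint): Opening angle of the frosted lid in rad: 0 = closed flat on the box, 1.57 = standing upright, stop at 1.8. The hinge is stiff: the lid stays where it is left and needs about 2 to 3 N at its front edge to move.
- lid_edge (a point): Middle of the lid's front edge (away from the hinge) on its outer face, which is the upper face when closed. The lid is a flat plate 170 wide, 6 mm thick, reaching 152 mm from the hinge axis; its front edge has a lip that covers the top of the tray front when shut, and a tab 50 wide sticking out another 15 mm.
- lid_hinge (a point): Middle of the lid's hinge axis, which runs along the organizer's y at own (72, 0, 103) mm. The lid's inner face lies in the hinge axis's plane, the outer face 6 mm further.
- gua_sha: Bystander: flat jade gua sha stone, 101 x 51 x 8 mm, kidney-shaped, lying loose. Origin: under its middle.
- cuticle_pusher: Bystander: rose-gold cuticle pusher, a rod 138 mm long (own x) and 8 mm thick, lying loose. Origin: under its middle.
- cream_jar: Bystander: white porcelain eye cream jar, 62 mm in diameter, 48 mm high, loose. Origin: centre of its underside.
- dropper_bottle: Bystander: smoky glass dropper bottle, 38 mm in diameter, 105 mm high, loose. Origin: centre of its underside.
Mind the look-alikes: they are no part of the job. There is more than one size of the organizer; the job needs the smallest.

How it is judged:
On the way, in this order (a step that is already met when the one before it is completed fails the run):
1. the tray is fully home (within 5 mm) (value of joint tray below 0.005 m), for 0.2 s.
2. the lid is closed (within 0.04 rad), tray still home (value of joint tray below 0.005 m and value of joint lid below 0.04 rad), for 0.2 s.
At the end, for the whole second after the job is handed in: The tray is home to within 5 mm, the lid is closed to within 0.04 rad (6 mm at its front edge) and still, and the four toiletries lie or stand within 30 mm of where they were, jar and bottle upright (all of step 2 and velocity of joint lid between -0.05 and 0.05 rad/s and distance of each of gua_sha, cuticle_pusher, cream_jar, dropper_bottle from where it was at the start of the episode below 0.03 m and angle between each of cream_jar, dropper_bottle's own z axis and vertical below 0.3 rad); the robot touches nothing.
It fails at once if the lid is slammed (faster than 2 rad/s over the last 0.4 rad) (value of joint lid below 0.4 rad and velocity of joint lid below -2 rad/s).
It fails at once if a bystander is pushed more than 30 mm or the jar or bottle tipped over (distance of any of gua_sha, cuticle_pusher, cream_jar, dropper_bottle from where it was at the start of the episode above 0.03 m or angle between any of cream_jar, dropper_bottle's own z axis and vertical above 0.5 rad).
It also fails if it takes over 48 s, if anything falls off the work surface, if the arm or the gripper's body presses on something with over 40 N, if the wrist force passes 120 N, or if a joint passes its speed limit or range.

## Robot

A 6-joint arm with a two-finger parallel gripper is mounted at the origin on the work surface. World frame = base frame: x ahead of the robot, y to its left, z up, the work surface at z = 0. Lengths are in m, angles in rad, forces in N, time in s.
With the tool pointing down it reaches from about 0.275 to 0.875 m from the base axis. Payload 12.5 kg.
Tool frame: the origin (TCP) lies midway between the tips of the shut fingers; the grasp point (between the pads) lies 19 mm behind it; z points along the fingers, y is the direction in which the jaws open and shut (so a half turn about z gives the same grasp; the last joint's range is limited). The gripper opens to 85 mm and grips with 20 to 120 N. Pads are 22 mm wide; open, the fingers measure 114 mm over their backs; the gripper's body (76 mm by 85 mm) begins 54 mm behind the grasp point. The pads swing forward as they close: fully open they stand 13 mm farther back than shut.
Start: joints at [1.235, 0.351, 1.652, -0, 1.139, -0.085], TCP at [0.136, 0.533, 0.231] pointing down, gripper open.
Joint ranges: [-2.75, 2.75], [-0.79, 2.1], [0.01, 2.65], [-1.57, 4.71], [0.07, 3.14], [-2.87, 2.87]. Speed limits (rad/s): [2.22, 2.22, 2.79, 3.14, 3.14, 3.14].

## Interface

Orientations are given as a unit quaternion [w, x, y, z].
In Python, from workcell import r, viewer, order, models gives the robot as it stands.
- The arm moves only by the tool jog_arm, never from a script. Its argument "steps" is a list of rows, each a list of 7 numbers: the closure, from -1 (fully open) to 1 (shut), then the shift along the tool's x, y, z in m, then the turn, a rotation vector about the tool's x, y, z in rad. In form: [[gripper, x, y, z, ax, ay, az], ...]. A call has exactly 8 rows; each row is the pose to reach, as a shift and turn from the pose measured when the call began, along the tool's axes at that moment; what a row does not reach only later rows make up. A row lasts 1/12 s, in which the tool goes at most 41.7 mm and 7.16 degrees, less where a joint would pass 70% of its speed; a pose out of reach is approached as far as the arm can. A call with a gripper value outside its range is refused whole. The fingers move at their own pace and stop on an object; "squeeze" is the grip in N (left out, the last holds). Time passes only in rows, so rows that repeat a pose let the fingers close, or fill a call up. It gives the time, the measured TCP pose, the force and the opening at its end, in the units of the state.
- r.get_state(): the state, without advancing time (a new reading comes with each control period).
- viewer.capture(name): name is "side" or "top" or "wrist"; returns a dict with "img" (384x512x3 uint8, red, green, blue), "vertical_fov" (degrees; the focal length in pixels is half the picture's height over the tangent of half this angle, whatever the lens; pixels are square), "cx", "cy" (the principal point, pixels), "R" (3x3) and "t" (3): a world point X has camera coordinates R X + t; the wrist camera has in their place "hand_eye" (4x4, takes a point from camera to tool coordinates, whose origin is the TCP and whose axes are the flange's). Camera axes: x right, y down, z forward; pixel columns grow to the right and rows downward; lengths in m; the calibration is good to about 2 mm. A picture is of the moment at which its call begins: read the wrist's pose just before it. There is no depth.
- order.finish_job(): hands the job in, once; it reports no verdict.
Trained networks look in a picture, given as the dict that the camera call returned (one of the last four; its "shot" number tells which), for a name from the list of things; names that differ only in an ending like _2 or _b are one class to them, and where a whole thing is asked for, a point or a joint stands for the part that bears it (a point fixed in the world has none). Each returns a list of dicts, best first, with "conf" (0 to 1); they miss things now and then, are a little off and sometimes report something else, mostly with a low value. They report only what shows in the picture. A call takes as long as a camera call. They do not tell look-alikes from the thing itself.
- models.recognise(picture, label): "location" ([column, row] in pixels, amid what is visible of it).
- models.masks_of(picture, label): "region" (384x512 bool, what is visible of it) and "location" ([column, row] in pixels, amid what is visible of it).
- models.spot_point(picture, label): "location" ([column, row] in pixels: a listed point, or the origin of a listed thing).
The state is a dict: "time_s": time; "qpos": joint angles; "joint_vel": joint speeds; "tau": joint torques, N m; "eef_pos": TCP position; "tcp_rot": TCP orientation; "wrist_force": force on the tool from outside, world axes, zero at the start; "wrist_torque": the same for the moment, N m; "finger_gap": opening from 0.0 (shut) to 1.0 (fully open).
Only numpy, scipy, OpenCV 4.12 (cv2) and the standard library are available. Lean on these libraries where they do the work, as an engineer would, in place of code of your own. Each camera call takes 0.05 s, during which the arm holds its last target. There are 200 camera calls.

## Working session

There is one attempt and no reset: what is moved stays moved. The work goes in short steps, Python scripts to look and compute and a tool call to move; the robot and the scene stay as the last step left them, time stands still between calls to the robot, and variables do not carry over. Pictures are saved under pics/ and viewed, about 8 in all and at most 12, crops included, and the job is handed in when it is done.

Besides the shell and the picture viewer there is one more tool, called as name([rows], argument=value, ...), one row to a line, values as JSON. jog_arm: Moves the arm, as the interface text tells. Its arguments: {"type":"object","properties":{"steps":{"type":"array"},"squeeze":{"type":"number"}},"required":["steps"]}

```bash
mkdir -p pics; cat > h.py <<'E'
import numpy as np, cv2
from workcell import r, viewer, order, models
from scipy.spatial.transform import Rotation as Ro
def K(p):
    f=p["img"].shape[0]/2/np.tan(np.radians(p["vertical_fov"])/2); return f
def ray(p,px):
    f=K(p); d=np.array([(px[0]-p["cx"])/f,(px[1]-p["cy"])/f,1.]); R=np.array(p["R"]);t=np.array(p["t"])
    return -R.T@t, R.T@d
def atz(p,px,z):
    c,d=ray(p,px); return c+d*(z-c[2])/d[2]
def proj(p,X):
    c=np.array(p["R"])@np.array(X)+np.array(p["t"]); f=K(p); return [p["cx"]+f*c[0]/c[2],p["cy"]+f*c[1]/c[2]]
def tri(p,a,q,b):
    c1,d1=ray(p,a);c2,d2=ray(q,b);A=np.stack([d1,-d2],1);s=np.linalg.lstsq(A,c2-c1,rcond=None)[0]
    x1=c1+d1*s[0];x2=c2+d2*s[1];return (x1+x2)/2,np.linalg.norm(x1-x2)
def save(n,im): cv2.imwrite("pics/"+n,np.ascontiguousarray(im[...,::-1]))
E
python3 - <<'E'
from h import *
s=viewer.capture("side");t=viewer.capture("top")
save("a.png",np.vstack([s["img"],t["img"]])[:, :]) if 0 else save("a.png",cv2.resize(np.hstack([s["img"],t["img"]]),(800,300)))
save("s.png",s["img"]);save("t.png",t["img"])
for n,p in(("side",s),("top",t)):
    print(n,"cam",ray(p,(0,0))[0].round(3), r.get_state()["time_s"])
    for l in ["organizer","tray","lid","gua_sha","cuticle_pusher","cream_jar","dropper_bottle"]:
        print(l,[(np.round(d["location"]).astype(int).tolist(),round(d["conf"],2)) for d in models.recognise(p,l)])
    for l in ["organizer","tray_front","lid_edge","lid_hinge"]:
        print("pt",l,[(np.round(d["location"],1).tolist(),round(d["conf"],2)) for d in models.spot_point(p,l)])
E
```

```text
side cam [ 0.504 -0.384  1.062] 0.1
organizer [([183, 98], 0.98), ([263, 187], 0.59), ([327, 311], 0.57)]
tray [([278, 197], 0.84), ([207, 122], 0.56), ([244, 155], 0.54)]
lid [([181, 87], 0.76), ([244, 154], 0.71), ([329, 316], 0.69)]
gua_sha [([246, 247], 0.67), ([207, 223], 0.35)]
cuticle_pusher [([245, 154], 0.25)]
cream_jar [([298, 144], 0.6)]
dropper_bottle [([267, 130], 0.7)]
pt organizer [([262.4, 192.7], 0.74), ([315.7, 311.2], 0.57)]
pt tray_front [([299.4, 204.9], 0.65), ([209.7, 108.1], 0.63)]
pt lid_edge [([242.1, 149.1], 0.82), ([369.9, 332.3], 0.81), ([216.4, 101.0], 0.56)]
pt lid_hinge [([282.3, 290.3], 0.86), ([236.4, 169.8], 0.73), ([149.8, 74.2], 0.68)]
top cam [ 0.448 -0.083  1.06 ] 0.65
organizer [([91, 246], 0.83), ([410, 144], 0.75), ([248, 166], 0.58), ([220, 182], 0.3)]
tray [([258, 158], 0.85)]
lid [([219, 184], 0.83), ([89, 246], 0.69), ([419, 135], 0.63)]
gua_sha [([306, 213], 0.73)]
cuticle_pusher [([264, 252], 0.64), ([221, 183], 0.35)]
cream_jar [([193, 115], 0.67)]
dropper_bottle [([166, 156], 0.78), ([273, 253], 0.66)]
pt organizer [([111.2, 242.9], 0.93), ([243.9, 178.0], 0.7)]
pt tray_front [([277.8, 132.3], 0.92)]
pt lid_edge [([122.6, 203.7], 0.92), ([447.8, 98.1], 0.8), ([217.8, 178.4], 0.78)]
pt lid_hinge [([219.5, 196.0], 0.95), ([55.1, 283.2], 0.87), ([383.4, 175.4], 0.55)]
```

```bash
ls pics
```

```text
a.png
s.png
t.png
```

View pics/s.png

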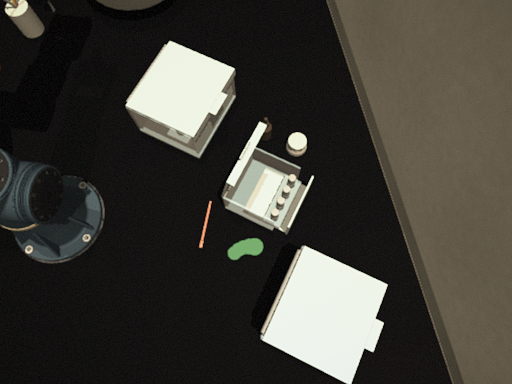

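View pics/t.png

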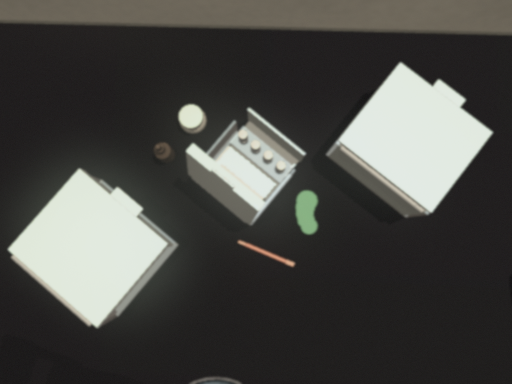

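The candidates in the side view are the organizers at (183,98), (263,187) and (327,311). The two outer ones are shut, larger copies. The middle one is the smallest, with its tray out and lid up, so that's the target. Next I'll triangulate it and check a close crop.

```bash
python3 - <<'E'
from h import *
s=viewer.capture("side");t=viewer.capture("top")
print(K(s),K(t),[k for k in s],s.get("lens"))
P={"tray_front":((299.4,204.9),(277.8,132.3)),"lid_edge":((242.1,149.1),(217.8,178.4)),"hinge":((236.4,169.8),(219.5,196)),"org":((262.4,192.7),(243.9,178)),
"jar":((298,144),(193,115)),"drop":((267,130),(166,156)),"gua":((246,247),(306,213)),"base":((60,222),(220,384)),"lid_tl":((268,125),(192,150)),"lid_bl":((231,183),(256,204))}
for n,(a,b) in P.items():
    x,e=tri(s,a,t,b); print(n,x.round(3),round(e,4))
c1=cv2.resize(s["img"][110:250,190:330],(560,560),interpolation=cv2.INTER_CUBIC)
save("c.png",c1)
for z in (0,.098): 
    print(z,[atz(t,q,z).round(3).tolist() for q in [(247,110),(303,153)]], [atz(s,q,z).round(3).tolist() for q in [(313,178),(283,231)]])
E
```

```text
383.2229855750621 454.05946270460635 ['img', 'vertical_fov', 'cx', 'cy', 'R', 't', 'shot'] None
tray_front [ 0.673 -0.125  0.077] 0.0031
lid_edge [ 0.546 -0.011  0.247] 0.0039
hinge [ 0.526 -0.004  0.107] 0.0035
org [ 0.583 -0.05   0.006] 0.0072
jar [0.721 0.07  0.029] 0.0019
drop [0.631 0.129 0.034] 0.0161
gua [ 0.505 -0.196  0.009] 0.0084
base [ 0.108 -0.039  0.124] 0.0957
lid_tl [0.609 0.04  0.237] 0.0168
lid_bl [ 0.504 -0.081  0.227] 0.0012
0 [[0.744, -0.054, 0.0], [0.643, -0.189, 0.0]] [[0.743, -0.033, 0.0], [0.621, -0.171, 0.0]]
0.098 [[0.717, -0.056, 0.098], [0.625, -0.179, 0.098]] [[0.721, -0.066, 0.098], [0.61, -0.19, 0.098]]
```

View pics/c.png

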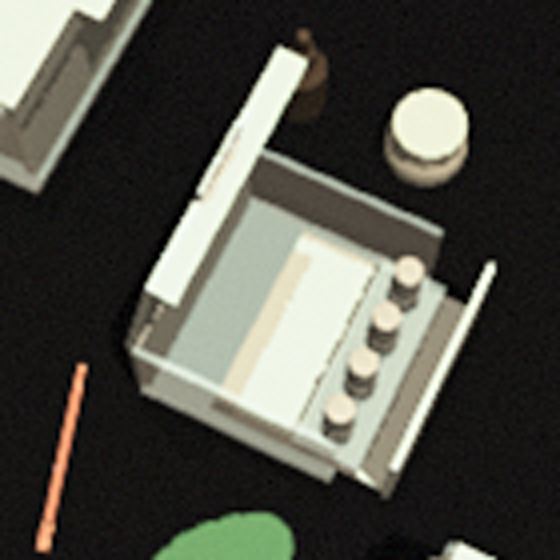

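The crop confirms it: four lipsticks, tray about 46 mm out, lid near upright. The tray front faces away from the robot, along u ≈ (0.78, -0.62). The hinge is at (0.526, -0.004).

```bash
cat >> h.py <<'E'
def to(X,yaw=0,s=None):
    """shift in tool axes to world X"""
    s=s or r.get_state(); q=np.array(s["tcp_rot"]); R=Ro.from_quat(q[[1,2,3,0]])
    return R.inv().apply(np.array(X)-s["eef_pos"]).round(4)
E
python3 - <<'E'
from h import *
s=r.get_state(); q=np.array(s["tcp_rot"]);print(s["time_s"],s["eef_pos"],Ro.from_quat(q[[1,2,3,0]]).as_matrix().round(3))
print(to([.136,.533,.37]),to([.70,-.15,.37]))
t=viewer.capture("top")
for z in (.1,.15,.2): print(z,atz(t,(330,152),z).round(3),atz(t,(402,65),z).round(3),atz(t,(176,243),z).round(3))
E
```

```text
1.3 [0.13646611 0.53280308 0.23129353] [[-0.969  0.248  0.   ]
 [ 0.248  0.969  0.   ]
 [-0.     0.    -1.   ]]
[ 5.000e-04  1.000e-04 -1.387e-01] [-0.7154 -0.5216 -0.1387]
0.1 [ 0.629 -0.237  0.1  ] [ 0.826 -0.393  0.1  ] [0.427 0.085 0.1  ]
0.15 [ 0.619 -0.229  0.15 ] [ 0.806 -0.377  0.15 ] [0.428 0.077 0.15 ]
0.2 [ 0.61  -0.221  0.2  ] [ 0.786 -0.361  0.2  ] [0.43  0.068 0.2  ]
```

jog_arm([
  [1,0,0,-0.035,0,0,0.105],
  [1,0,0,-0.07,0,0,0.21],
  [1,0,0,-0.105,0,0,0.315],
  [1,0,0,-0.14,0,0,0.42],
  [1,-0.032,-0.024,-0.14,0,0,0.42],
  [1,-0.064,-0.047,-0.14,0,0,0.42],
  [1,-0.096,-0.07,-0.14,0,0,0.42],
  [1,-0.129,-0.094,-0.14,0,0,0.42],
])

```text
time_s: 2.02
eef_pos: [0.2386, 0.4083, 0.3714]
tcp_rot: [0.0, 0.329, 0.944, 0.0]
wrist_force: [0.7, -0.0, -0.5]
finger_gap: 0.003
```

```bash
python3 - <<'E'
from h import *
s=r.get_state(); q=np.array(s["tcp_rot"]);print(s["time_s"],s["eef_pos"],s["qpos"],s["wrist_force"],Ro.from_quat(q[[1,2,3,0]]).as_matrix().round(3))
print(to([.70,-.15,.37]))
E
```

```text
2.0167 [0.23862687 0.40834075 0.37138683] [ 9.43473212e-01  9.09502496e-02  1.63461018e+00 -1.91002861e-05
  1.41561734e+00  4.25421246e-02] [ 0.70356861 -0.04078334 -0.49949785] [[-0.784  0.621  0.   ]
 [ 0.621  0.784  0.   ]
 [-0.     0.    -1.   ]]
[-0.7083 -0.1512  0.0013]
```

jog_arm([
  [1,-0.03,-0.006,0,0,0,0],
  [1,-0.065,-0.014,0,0,0,0],
  [1,-0.1,-0.021,0,0,0,0],
  [1,-0.135,-0.029,0,0,0,0],
  [1,-0.17,-0.036,0,0,0,0],
  [1,-0.205,-0.044,0,0,0,0],
  [1,-0.24,-0.051,0,0,0,0],
  [1,-0.275,-0.059,0,0,0,0],
])

```text
time_s: 2.68
eef_pos: [0.4184, 0.1898, 0.3716]
tcp_rot: [0.0, 0.329, 0.944, 0.0]
wrist_force: [1.2, 0.3, -0.5]
finger_gap: 0.003
```

jog_arm([
  [1,-0.03,-0.006,0,0,0,0],
  [1,-0.065,-0.014,0,0,0,0],
  [1,-0.1,-0.021,0,0,0,0],
  [1,-0.135,-0.029,0,0,0,0],
  [1,-0.17,-0.036,0,0,0,0],
  [1,-0.205,-0.044,0,0,0,0],
  [1,-0.24,-0.051,0,0,0,0],
  [1,-0.275,-0.059,0,0,0,0],
])

```text
time_s: 3.35
eef_pos: [0.5982, -0.0288, 0.3715]
tcp_rot: [0.0, 0.329, 0.944, 0.0]
wrist_force: [0.7, 1.4, -0.1]
finger_gap: -0.003
```

```bash
python3 - <<'E'
from h import *
s=r.get_state();print(s["time_s"],s["eef_pos"],s["qpos"])
print(to([.70,-.148,.075]))
p=viewer.capture("wrist"); H=np.array(p["hand_eye"])
q=np.array(s["tcp_rot"]);T=np.eye(4);T[:3,:3]=Ro.from_quat(q[[1,2,3,0]]).as_matrix();T[:3,3]=s["eef_pos"]
M=np.linalg.inv(T@H);p["R"]=M[:3,:3];p["t"]=M[:3,3]
for l in ["tray_front","lid_edge","lid_hinge"]:
    for d in models.spot_point(p,l): print(l,np.round(d["location"]),round(d["conf"],2),atz(p,d["location"],{"tray_front":.075,"lid_edge":.253,"lid_hinge":.103}[l]).round(3))
save("w1.png",p["img"])
E
```

```text
3.35 [ 0.5982373 -0.0288156  0.3715395] [-1.26162677e-01  3.44819112e-01  1.31827299e+00  7.15004012e-04
  1.47773594e+00 -1.02701116e+00]
[-0.1537 -0.0305  0.2966]
tray_front [236. 229.] 0.67 [ 0.68  -0.124  0.075]
lid_edge [221. 121.] 0.65 [ 0.543 -0.016  0.253]
lid_edge [132. 154.] 0.37 [ 0.518 -0.089  0.253]
lid_edge [237. 227.] 0.2 [ 0.62  -0.064  0.253]
lid_hinge [ 54. 286.] 0.87 [ 0.577 -0.376  0.103]
```

View pics/w1.png

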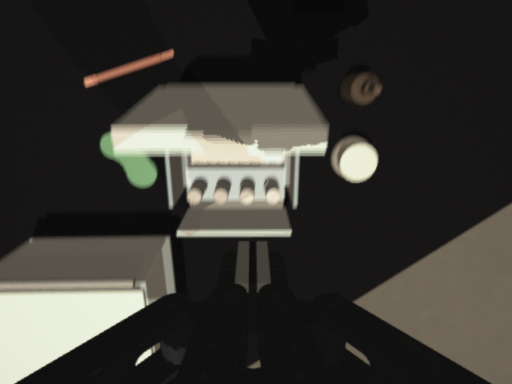

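The wrist view shows the panel at about (236,230), square to the fingers at col ~253, and the jar and bottle well to the right. I'll go out past the panel and then down.

jog_arm([
  [1,-0.03,-0.006,0,0,0,0],
  [1,-0.07,-0.012,0,0,0,0],
  [1,-0.11,-0.018,0,0,0,0],
  [1,-0.145,-0.026,0,0,0,0],
  [1,-0.17,-0.026,0.02,0,0,0],
  [1,-0.17,-0.026,0.055,0,0,0],
  [1,-0.17,-0.026,0.09,0,0,0],
  [1,-0.17,-0.026,0.125,0,0,0],
])

```text
time_s: 4.22
eef_pos: [0.7141, -0.1526, 0.2447]
tcp_rot: [-0.0, 0.329, 0.944, 0.0]
wrist_force: [1.2, 0.1, -0.2]
finger_gap: -0.001
```

jog_arm([
  [1,0,0,0.02,0,0,0],
  [1,0,0,0.045,0,0,0],
  [1,0,0,0.07,0,0,0],
  [1,0,0,0.095,0,0,0],
  [1,0,0,0.12,0,0,0],
  [1,0,0,0.145,0,0,0],
  [1,0,0,0.165,0,0,0],
  [1,0,0,0.17,0,0,0],
])

```text
time_s: 4.88
eef_pos: [0.7123, -0.1505, 0.0714]
tcp_rot: [-0.003, 0.328, 0.945, 0.0]
wrist_force: [-0.7, -0.2, -0.6]
finger_gap: 0.002
```

```bash
cat >> h.py <<'E'
def uv(X): X=np.array(X);return np.round([X[0]*.784-X[1]*.621,X[0]*.621+X[1]*.784,X[2]],4)
E
python3 - <<'E'
from h import *
s=r.get_state();print(s["time_s"],uv(s["eef_pos"]),s["wrist_force"])
p=viewer.capture("side")
for d in models.spot_point(p,"tray_front"): print(d["location"],d["conf"],uv(atz(p,d["location"],.075)))
save("s2.png",cv2.resize(p["img"][90:280,170:360],(570,570),interpolation=cv2.INTER_CUBIC))
E
```

```text
4.8833 [0.6519 0.3243 0.0714] [-0.69283295 -0.17676332 -0.55550406]
[300.0, 206.1] 0.66 [0.6069 0.3166 0.075 ]
```

View pics/s2.png

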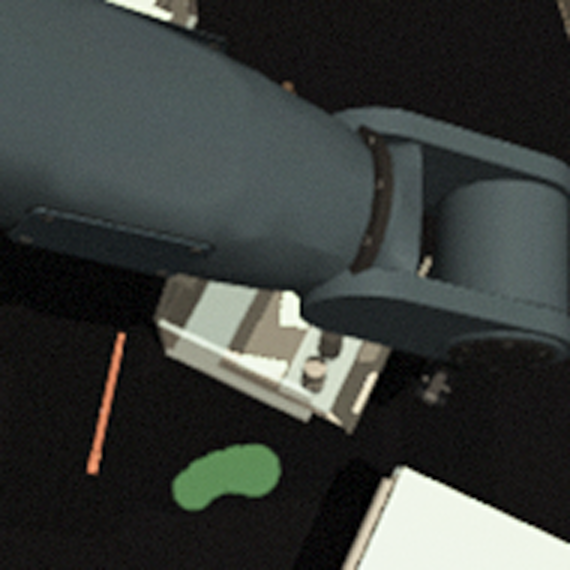

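The arm clears the lid, and the fingers sit just outside the panel (around (435,385) in the crop). Now I'll push.

jog_arm([
  [1,0.012,0,0,0,0,0],
  [1,0.024,0,0,0,0,0],
  [1,0.034,0,0,0,0,0],
  [1,0.042,0,0,0,0,0],
  [1,0.05,0,0,0,0,0],
  [1,0.056,0,0,0,0,0],
  [1,0.061,0,0,0,0,0],
  [1,0.066,0,0,0,0,0],
])

```text
time_s: 5.65
eef_pos: [0.662, -0.1102, 0.075]
tcp_rot: [-0.0, 0.329, 0.945, 0.001]
wrist_force: [1.9, -1.5, 1.5]
finger_gap: 0.002
```

jog_arm([
  [1,0.002,0,0,0,0,0],
  [1,0.004,0,0,0,0,0],
  [1,0.006,0,0,0,0,0],
  [1,0.008,0,0,0,0,0],
  [1,0.01,0,0,0,0,0],
  [1,0.012,0,0,0,0,0],
  [1,0.014,0,0,0,0,0],
  [1,0.014,0,0,0,0,0],
])

```text
time_s: 6.32
eef_pos: [0.6507, -0.1013, 0.0749]
tcp_rot: [-0.001, 0.328, 0.945, 0.001]
wrist_force: [-0.4, 0.2, 0.4]
finger_gap: 0.0
```

jog_arm([
  [1,0.002,0,0,0,0,0],
  [1,0.003,0,0,0,0,0],
  [1,0.004,0,0,0,0,0],
  [1,0.005,0,0,0,0,0],
  [1,0.006,0,0,0,0,0],
  [1,0.007,0,0,0,0,0],
  [1,0.008,0,0,0,0,0],
  [1,0.008,0,0,0,0,0],
])

```text
time_s: 6.98
eef_pos: [0.6479, -0.0991, 0.0752]
tcp_rot: [0.005, 0.329, 0.944, -0.0]
wrist_force: [22.0, -16.5, -14.7]
finger_gap: 0.001
```

There's a firm stop at u = 0.5695 with 27 N, close to the predicted home of 0.567. I'll back off, rise and look.

jog_arm([
  [1,-0.015,0,0,0,0,0],
  [1,-0.045,0,0,0,0,0],
  [1,-0.065,0,-0.02,0,0,0],
  [1,-0.065,0,-0.06,0,0,0],
  [1,-0.065,0,-0.1,0,0,0],
  [1,-0.065,0,-0.14,0,0,0],
  [1,-0.065,0,-0.18,0,0,0],
  [1,-0.065,0,-0.22,0,0,0],
])

```text
time_s: 7.65
eef_pos: [0.6963, -0.1384, 0.2976]
tcp_rot: [0.004, 0.329, 0.944, -0.0]
wrist_force: [0.9, -0.5, -0.5]
finger_gap: -0.0
```

jog_arm([
  [1,0,0,-0.04,0,0,0],
  [1,0,0,-0.08,0,0,0],
  [1,0.025,0,-0.1,0,0,0],
  [1,0.06,0,-0.1,0,0,0],
  [1,0.06,0,-0.1,0,0,0],
  [1,0.06,0,-0.1,0,0,0],
  [1,0.06,0,-0.1,0,0,0],
  [1,0.06,0,-0.1,0,0,0],
])

```text
time_s: 8.32
eef_pos: [0.6489, -0.1013, 0.3966]
tcp_rot: [0.004, 0.329, 0.944, -0.0]
wrist_force: [0.2, -1.0, 0.2]
finger_gap: -0.003
```

```bash
cat >> h.py <<'E'
def wrist():
    s=r.get_state();p=viewer.capture("wrist"); H=np.array(p["hand_eye"])
    q=np.array(s["tcp_rot"]);T=np.eye(4);T[:3,:3]=Ro.from_quat(q[[1,2,3,0]]).as_matrix();T[:3,3]=s["eef_pos"]
    M=np.linalg.inv(T@H);p["R"]=M[:3,:3];p["t"]=M[:3,3]; return s,p
E
python3 - <<'E'
from h import *
s,p=wrist();print(s["time_s"],uv(s["eef_pos"]),s["qpos"])
for l,z in (("tray_front",.075),("lid_edge",.253)):
    for d in models.spot_point(p,l): print(l,np.round(d["location"]),round(d["conf"],2),uv(atz(p,d["location"],z)))
save("w2.png",p["img"])
E
```

```text
8.3167 [0.5716 0.3236 0.3966] [-2.25270495e-01  4.56330473e-01  1.10067376e+00 -1.09551834e-03
  1.57672956e+00 -1.12610420e+00]
tray_front [254. 132.] 0.92 [0.5611 0.3252 0.075 ]
lid_edge [250.   1.] 0.91 [0.4345 0.3222 0.253 ]
lid_edge [ 97. 351.] 0.87 [0.7693 0.155  0.253 ]
```

View pics/w2.png

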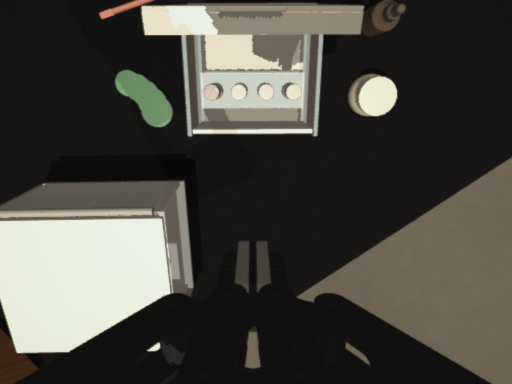

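The tray is home: the panel is flush with the side walls at (254,132), u = 0.561 against 0.559 expected. The lid edge is at u ≈ 0.4345, so the lid angle is about 1.4. Next I'll go over the lid and come down behind it.

jog_arm([
  [1,0.03,0,0,0,0,0],
  [1,0.068,0,0,0,0,0],
  [1,0.106,0,0,0,0,0],
  [1,0.144,0,0,0,0,0],
  [1,0.182,0,0,0,0,0],
  [1,0.217,0,0,0,0,0],
  [1,0.217,0,0.02,0,0,0],
  [1,0.217,0,0.04,0,0,0],
])

```text
time_s: 9.13
eef_pos: [0.4788, 0.0342, 0.3557]
tcp_rot: [0.006, 0.328, 0.945, 0.0]
wrist_force: [0.1, -0.5, -0.2]
finger_gap: 0.001
```

jog_arm([
  [1,0,0,0.02,0,0,0],
  [1,0,0,0.04,0,0,0],
  [1,0,0,0.06,0,0,0],
  [1,0,0,0.08,0,0,0],
  [1,0,0,0.1,0,0,0],
  [1,0,0,0.12,0,0,0],
  [1,0,0,0.13,0,0,0],
  [1,0,0,0.13,0,0,0],
])

```text
time_s: 9.8
eef_pos: [0.4796, 0.0337, 0.2239]
tcp_rot: [0.004, 0.328, 0.945, -0.0]
wrist_force: [0.3, 0.0, -0.6]
finger_gap: 0.001
```

```bash
python3 - <<'E'
from h import *
s=r.get_state();x=uv(s["eef_pos"]);print(s["time_s"],x,s["wrist_force"],s["tcp_rot"])
for th in np.arange(1.4,-.01,-.1): print(round(th,2),np.round([-(.415+.125*np.cos(th)-.006*np.sin(th)-.011-x[0]),-(.103+.125*np.sin(th)+.006*np.cos(th)-x[2])],3))
E
```

```text
9.8 [0.3551 0.3242 0.2239] [ 0.33176658  0.04961266 -0.56930843] [ 3.89284005e-03  3.28224057e-01  9.44591873e-01 -8.71253628e-05]
1.4 [-0.064 -0.003]
1.3 [-0.077 -0.001]
1.2 [-0.089  0.002]
1.1 [-0.1    0.007]
1.0 [-0.111  0.012]
0.9 [-0.122  0.019]
0.8 [-0.132  0.027]
0.7 [-0.141  0.036]
0.6 [-0.149  0.045]
0.5 [-0.156  0.056]
0.4 [-0.162  0.067]
0.3 [-0.167  0.078]
0.2 [-0.17  0.09]
0.1 [-0.173  0.102]
-0.0 [-0.174  0.115]
```

jog_arm([
  [1,-0.02,0,0,0,0,0],
  [1,-0.04,0,0,0,0,0],
  [1,-0.054,0,0,0,0,0],
  [1,-0.064,0,0,0,0,0],
  [1,-0.071,0,0,0,0,0],
  [1,-0.077,0,0,0,0,0],
  [1,-0.083,0,0.001,0,0,0],
  [1,-0.089,0,0.002,0,0,0],
])

```text
time_s: 10.47
eef_pos: [0.5496, -0.0215, 0.2226]
tcp_rot: [0.004, 0.328, 0.945, -0.0]
wrist_force: [-1.8, 1.8, -0.5]
finger_gap: -0.001
```

jog_arm([
  [1,-0.006,0,0.002,0,0,0],
  [1,-0.011,0,0.005,0,0,0],
  [1,-0.017,0,0.008,0,0,0],
  [1,-0.022,0,0.01,0,0,0],
  [1,-0.028,0,0.013,0,0,0],
  [1,-0.033,0,0.017,0,0,0],
  [1,-0.038,0,0.021,0,0,0],
  [1,-0.043,0,0.025,0,0,0],
])

```text
time_s: 11.13
eef_pos: [0.584, -0.0486, 0.1976]
tcp_rot: [0.004, 0.328, 0.945, -0.0]
wrist_force: [-0.6, 0.8, 1.9]
finger_gap: -0.001
```

```bash
python3 - <<'E'
from h import *
s=r.get_state();x=uv(s["eef_pos"]);print(s["time_s"],x,s["wrist_force"])
for th in np.arange(.9,-.01,-.1): print(round(th,2),np.round([-(.415+.125*np.cos(th)-.006*np.sin(th)-.011-x[0]),-(.103+.125*np.sin(th)+.006*np.cos(th)-x[2])],3))
p=viewer.capture("top");save("t3.png",p["img"])
E
```

```text
11.1333 [0.488  0.3246 0.1976] [-0.61312465  0.78184098  1.94704117]
0.9 [ 0.011 -0.007]
0.8 [0.001 0.001]
0.7 [-0.008  0.009]
0.6 [-0.016  0.019]
0.5 [-0.023  0.029]
0.4 [-0.029  0.04 ]
0.3 [-0.034  0.052]
0.2 [-0.037  0.064]
0.1 [-0.04   0.076]
0.0 [-0.041  0.089]
```

View pics/t3.png

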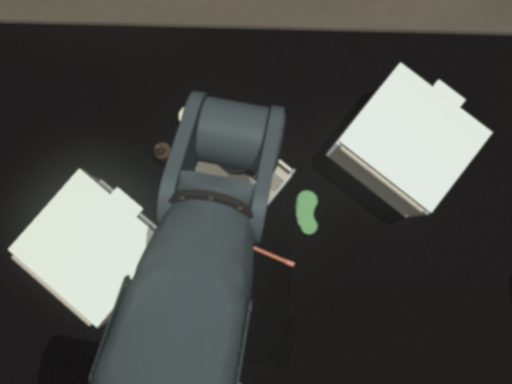

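Contact force is about 2 N and the lid is following. The arm hides it in the top view, and the bystanders haven't moved.

jog_arm([
  [1,-0.004,0,0.005,0,0,0],
  [1,-0.008,0,0.009,0,0,0],
  [1,-0.012,0,0.014,0,0,0],
  [1,-0.016,0,0.019,0,0,0],
  [1,-0.02,0,0.024,0,0,0],
  [1,-0.023,0,0.029,0,0,0],
  [1,-0.026,0,0.034,0,0,0],
  [1,-0.029,0,0.04,0,0,0],
])

```text
time_s: 11.85
eef_pos: [0.6073, -0.0673, 0.1564]
tcp_rot: [0.003, 0.328, 0.945, -0.0]
wrist_force: [-0.9, 0.6, 1.5]
finger_gap: -0.003
```

jog_arm([
  [1,-0.001,0,0.003,0,0,0],
  [1,-0.003,0,0.006,0,0,0],
  [1,-0.004,0,0.009,0,0,0],
  [1,-0.005,0,0.012,0,0,0],
  [1,-0.006,0,0.015,0,0,0],
  [1,-0.007,0,0.018,0,0,0],
  [1,-0.008,0,0.021,0,0,0],
  [1,-0.008,0,0.024,0,0,0],
])

```text
time_s: 12.52
eef_pos: [0.614, -0.0724, 0.1323]
tcp_rot: [0.004, 0.328, 0.945, -0.0]
wrist_force: [-0.8, -1.0, 0.8]
finger_gap: -0.003
```

jog_arm([
  [1,-0.001,0,0.002,0,0,0],
  [1,-0.001,0,0.004,0,0,0],
  [1,-0.002,0,0.006,0,0,0],
  [1,-0.002,0,0.008,0,0,0],
  [1,-0.003,0,0.01,0,0,0],
  [1,-0.003,0,0.012,0,0,0],
  [1,-0.003,0,0.014,0,0,0],
  [1,-0.003,0,0.016,0,0,0],
])

```text
time_s: 13.18
eef_pos: [0.6166, -0.0744, 0.1162]
tcp_rot: [0.004, 0.328, 0.945, -0.0]
wrist_force: [0.7, -0.3, 0.3]
finger_gap: -0.001
```

jog_arm([
  [1,0,0,0.001,0,0,0],
  [1,0,0,0.002,0,0,0],
  [1,0,0,0.003,0,0,0],
  [1,0,0,0.004,0,0,0],
  [1,0,0,0.005,0,0,0],
  [1,0,0,0.006,0,0,0],
  [1,0,0,0.007,0,0,0],
  [1,0,0,0.008,0,0,0],
])

```text
time_s: 13.85
eef_pos: [0.6167, -0.0744, 0.1089]
tcp_rot: [0.004, 0.328, 0.945, -0.0]
wrist_force: [-5.7, -0.3, 17.8]
finger_gap: -0.002
```

The finger reached 18 N at z = 0.109, exactly the outer-face height of a shut lid. I'll retreat and check.

jog_arm([
  [1,0,0,-0.01,0,0,0],
  [1,0,0,-0.04,0,0,0],
  [1,0,0,-0.08,0,0,0],
  [1,0,0,-0.12,0,0,0],
  [1,0,0,-0.16,0,0,0],
  [1,0.03,0,-0.2,0,0,0],
  [1,0.06,0,-0.24,0,0,0],
  [1,0.08,0,-0.24,0,0,0],
])

```text
time_s: 14.52
eef_pos: [0.5524, -0.024, 0.353]
tcp_rot: [0.007, 0.329, 0.944, 0.0]
wrist_force: [1.7, 0.3, 1.2]
finger_gap: 0.001
```

jog_arm([
  [1,0.04,0,0,0,0,0],
  [1,0.08,0,0,0,0,0],
  [1,0.12,0,0,0,0,0],
  [1,0.15,0,0,0,0,0],
  [1,0.17,0,0,0,0,0],
  [1,0.17,0,0,0,0,0],
  [1,0.17,0,0,0,0,0],
  [1,0.17,0,0,0,0,0],
])

```text
time_s: 15.18
eef_pos: [0.4195, 0.0813, 0.3511]
tcp_rot: [0.007, 0.328, 0.944, 0.001]
wrist_force: [0.2, -0.3, 0.3]
finger_gap: -0.002
```

```bash
python3 - <<'E'
from h import *
st=r.get_state();print(st["time_s"],st["eef_pos"],st["wrist_force"])
s=viewer.capture("side");t=viewer.capture("top")
for n,p in(("side",s),("top",t)):
    for l,z in (("lid_edge",.109),("lid_hinge",.103),("tray_front",.075)): print(n,l,[(np.round(d["location"],1).tolist(),round(d["conf"],2),uv(atz(p,d["location"],z)).tolist()) for d in models.spot_point(p,l)])
a=cv2.resize(s["img"][90:280,170:360],(400,400),interpolation=cv2.INTER_CUBIC);b=cv2.resize(t["img"][80:280,140:340],(400,400),interpolation=cv2.INTER_CUBIC)
save("f.png",np.hstack([a,b]))
E
```

```text
15.1833 [0.4194754  0.08132777 0.35113268] [ 0.22344073 -0.28480935  0.30381464]
side lid_edge [([287.4, 194.7], 0.94, [0.5655, 0.3196, 0.109]), ([213.5, 103.1], 0.89, [0.2626, 0.4722, 0.109]), ([368.1, 333.5], 0.86, [0.8799, 0.0954, 0.109]), ([202.4, 224.2], 0.39, [0.4053, 0.151, 0.109])]
side lid_hinge [([282.8, 292.2], 0.94, [0.6613, 0.0912, 0.103]), ([148.7, 70.8], 0.89, [0.0385, 0.4849, 0.103]), ([238.2, 172.4], 0.82, [0.4205, 0.3193, 0.103]), ([265.7, 137.6], 0.43, [0.441, 0.4444, 0.103])]
side tray_front [([214.1, 108.4], 0.62, [0.2593, 0.474, 0.075])]
top lid_edge [([446.5, 95.1], 0.65, [0.8954, 0.0892, 0.109]), ([265.8, 141.7], 0.58, [0.5675, 0.3239, 0.109])]
top lid_hinge [([384.4, 176.0], 0.75, [0.6728, 0.0831, 0.103]), ([218.1, 197.9], 0.71, [0.411, 0.3253, 0.103])]
top tray_front []
```

View pics/f.png

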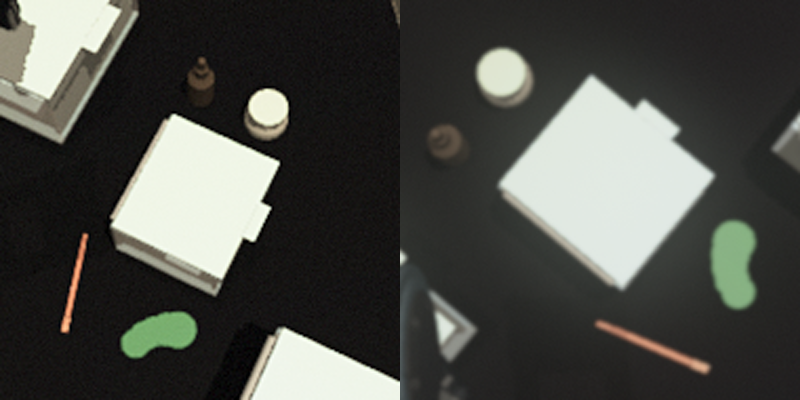

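The lid lies flat over the box. Both cameras put its front edge at u ≈ 0.566 at z = 0.109, against 0.567 expected. The toiletries haven't moved and the arm is clear.

```bash
python3 -c "
from workcell import order;print(order.finish_job())"
```

```text
the job is handed in; nothing more can be done
None
```

The smallest (middle) organizer is closed and the job was handed in at about 15 s of the 48 s allowed; no verdict was reported.

- **Tray:** I pushed the panel from outside with shut fingers until it hit a firm stop at 27 N. The wrist camera then put the panel front 2 mm from its computed home position.
- **Lid:** I lowered it slowly along its arc with a fingertip on the outer face, at about 2 N of contact force. It ended with an 18 N press at z = 0.109, the height of a shut lid's top. After I pulled the arm away, the side and top cameras agreed within about 2 mm that the front edge is where a closed lid's should be.
- **Toiletries and arm:** The four toiletries look unmoved and upright in the final pictures, though I did not measure how far each might have shifted. The wrist force was near zero, so the arm was touching nothing.

**Not confirmed:** in the final pictures the shut lid hides the tray front, so its home position rests on the earlier stop and wrist view. The networks sometimes also reported the larger organizers' points. I set those aside by position.

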